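Eject a pigment tin and stop it with the other finger

ROBOT

A 6-joint arm with a two-finger parallel gripper is mounted at the origin on the work surface. World frame = base frame: x ahead of the robot, y to its left, z up, the work surface at z = 0. Lengths are in m, angles in degrees, forces in N, time in s.
With the tool pointing down it reaches from about 0.35 to 0.925 m from the base axis. Payload 6.4 kg.
Tool frame: the origin (TCP) lies between the finger pads; the fingertips stand 19 mm ahead of it and the grasp point (between the pads) is the TCP; z points along the fingers, x is the direction in which the jaws open and shut, and the axes are right-handed (so a half turn about z gives the same grasp; the last joint's range is limited). The gripper opens to 85 mm and grips with 20 to 120 N. Pads are 22 mm wide; open, the fingers measure 114 mm over their backs; the gripper's body (76 mm by 85 mm) begins 54 mm behind the grasp point. The pads swing forward as they close: fully open they stand 13 mm farther back than shut.
Start: joints at [-86.752, 14.043, 89.255, -0, 76.702, -9.975], TCP at [0.149, -0.633, 0.216] pointing down, gripper open.
Joint ranges: [-179.41, 179.41], [-58.25, 129.5], [7.25, 145.43], [-54.29, 234.29], [11.92, 165.04], [-157.13, 157.13]. Speed limits (degrees/s): [147.25, 147.25, 180, 180, 180, 180].

INTERFACE

Orientations are given as [roll, pitch, yaw] about the fixed x, y, z axes, in that order (R = Rz(yaw) Ry(pitch) Rx(roll)).
In Python, from plant import sense, read_camera, job_done gives the robot as it stands.
- The arm moves only by the tool send_rows, never from a script. Its arguments are lists of equal length, an entry for each row: "jaw": the closure, from 0 (fully open) to 1 (shut); "dp": the shift along the tool's x, y, z in mm, a list of three; "roll": the turn about the tool's z in rad. In form: {"jaw": [jaw, ...], "dp": [[x, y, z], ...], "roll": [roll, ...]}. A call has 1 to 20 rows; each row shifts and turns the pose as measured when the row begins, along the tool's axes as they then stand; what a row does not reach is not made up. A row lasts 1/8 s, in which the tool goes at most 62.5 mm and 10.7 degrees, less where a joint would pass 70% of its speed; a pose out of reach is approached as far as the arm can. A call is refused whole if a number of a shift passes 62.5 or a number of a turn 0.188, either way. A call with a gripper value outside its range is refused whole. The fingers move at their own pace and stop on an object; "squeeze" is the grip in N (left out, the last holds). Time passes only in rows, so rows that do not move let the fingers close. It gives the time, the measured TCP pose, the force and the opening at its end, in the units of the state.
- sense(): the state, without advancing time (a new reading comes with each control period).
- read_camera(name): name is "scene" or "side" or "wrist"; returns a dict with "frame" (480x640x3 uint8, blue, green, red), "depth" (480x640 float32, m along the optical axis (not along the pixel's ray), 0 where there is no reading), "fov_y" (degrees; the focal length in pixels is half the picture's height over the tangent of half this angle, whatever the lens; pixels are square), "cx", "cy" (the principal point, pixels), "R" (3x3) and "t" (3): a world point X has camera coordinates R X + t. Camera axes: x right, y down, z forward; pixel columns grow to the right and rows downward; lengths in m; the calibration is good to about 2 mm. A picture is of the moment at which its call begins.
- job_done(): hands the job in, once; it reports no verdict.
The state is a dict: "time_s": time; "qpos": joint angles; "joint_velocities": joint speeds; "joint_torque": joint torques, N m; "tcp_pos": TCP position; "ee_rot": TCP orientation; "wrist_force": force on the tool from outside, world axes, zero at the start; "wrist_torque": the same for the moment, N m; "finger_gap": opening from 0.0 (shut) to 1.0 (fully open).
Only numpy, scipy, OpenCV 4.12 (cv2) and the standard library are available. Lean on these libraries where they do the work, as an engineer would, in place of code of your own. Each camera call takes 0.05 s, during which the arm holds its last target.

TASK

On the mending table, press the black key of the spring dispenser all the way down with one finger so that the square tin inside is pushed out of the mouth, and stop the sliding tin with the other finger when it is more than half out but still standing on the little shelf, before it goes over the edge. Keep the key down and the tin held back by that finger: the program finishes while holding both like this. Do not pick the tin up, and leave the other things on the table where they are.

Things in the scene. Friction and masses are not known exactly. Their poses are not given: they have to be found in the camera images.
- dispenser: Fixed grey and aluminium tin dispenser, 200 mm long, 124 mm wide, 70 mm high. Origin on the table under the middle of its mouth; z up, y the way the tin comes out, x across, the key on the -x side. From y -140 to 0 a channel with a slotted roof (top at z 70) holds the tin and the pusher; from y 0 to 58 there is an open shelf, then a drop to the table.
- mouth (a point): Middle of the foot of the mouth (x 0, y 0, z 30 mm in the dispenser's frame), where the shelf begins. Shelf surface at z 30, 38 mm wide between two rails 4 mm thick with tops at z 36. A catch plate (y 0 to 4, 6 mm proud of the shelf) bars the mouth until the key is down; if the key comes up under the tin the catch jams it.
- pusher (a joint): Travel of the sprung, damped pusher behind the tin, 0 = back, 0.085 m = fully out. It pushes with 2.6 N at first, 1.4 N at the end. Once the catch is down it drives the tin along the dispenser's +y at roughly 25 to 60 mm/s and over the edge about 1.5 s later unless the tin is stopped; it goes on pushing while the tin is held back.
- key_top (a point): Middle of the top face of the black key, a flat plate 48 mm along the dispenser's x and 44 mm along its y and 10 mm thick; with the key up it lies at x -68, y 34, z 56 mm in the dispenser's frame. The key moves straight down, wherever it is pressed.
- key (a joint): Travel of the key, 0 = up, 0.010 m = fully down (top face then at z 46, which is 16 mm above the shelf and below the tin's top). Sprung: it takes about 3 N plus up to 3 N of rubbing at the catch, and comes up by itself. The catch lets the tin go at 0.006 m.
- tin: Square closed pigment tin, plain metal with a paper band, 36 x 36 mm and 34 mm high (round 29 mm lid on top), about 40 g. Origin at the centre of its underside. It starts inside the channel, standing at z 30 with its centre 18 mm behind the mouth (y = -18 in the dispenser's frame).
- lip (a point): Middle of the open edge of the shelf (x 0, y 58, z 30 mm in the dispenser's frame).
- spare_tin: Bystander: a tin of the same kind standing on the table on the +x side of the shelf. Origin at the centre of its underside.
- glue_bottle: Bystander: white glue bottle, 54 mm across, 145 mm high, standing behind the closed end of the channel. Origin at the centre of its underside.
- bowl: Bystander: white bowl, 90 mm across, 42 mm high, beyond the shelf's edge. Origin at the centre of its underside.
- brush: Bystander: paint brush 170 mm long lying on the +x side of the dispenser.
- shard: Bystander: blue curved plate shard, about 40 x 95 mm, 6 mm thick, lying on the -x side of the channel.
- mug: Bystander: terracotta mug, 80 mm across, 90 mm high, far left of the table. Origin at the centre of its underside.
- epoxy_tube: Bystander: grey tube 100 mm long, 28 mm across, lying at the right of the table.
There are look-alikes about, which are no part of the job. Of the things like the dispenser, leave any that is purple; of the rest the larger one is meant.

How it is judged (in metres and radians):
On the way, in this order (a step that is already met when the one before it is completed fails the run):
1. the key is pressed down and lets the tin go (value of joint key above 0.0065 m), for 0.05 s.
2. a finger stops the tin on the shelf while the other keeps the key down (value of joint key above 0.006 m and contact force between the fingers and key above 0.4 N and contact force between the fingers and tin above 0.25 N and y of tin in the frame of dispenser between 0 and 0.056 m and linear speed of tin below 0.01 m/s and angle between tin's own z axis and vertical below 0.12 rad and z of tin in the frame of dispenser between 0.026 and 0.036 m), for 0.3 s.
At the end, for the whole second after the job is handed in: The key is held down by a finger (travel over 6 mm, over 0.4 N), and a finger holds the tin back (over 0.25 N) with the tin still (under 10 mm/s), upright within 0.12 rad, standing on the shelf (underside 26 to 36 mm above the table), its centre 0 to 56 mm past the mouth (all of step 2); the arm keeps its last pose, push and grip.
It fails at once if the tin goes over the edge of the shelf (y of tin in the frame of dispenser above 0.058 m).
It fails at once if the tin is lifted (z of tin in the frame of dispenser above 0.042 m).
It fails at once if the tin is crushed (over 25 N from the fingers) (contact force between the fingers and tin above 25 N).
It fails at once if another thing on the table is moved by more than 20 mm (distance of any of spare_tin, glue_bottle, bowl, brush, shard, mug, epoxy_tube from where it was at the start of the episode above 0.02 m).
It also fails if it takes over 35 s, if anything falls off the work surface, if the arm or the gripper's body presses on something with over 40 N, if the wrist force passes 120 N, or if a joint passes its speed limit or range.

## Working session

There is one attempt and no reset: what is moved stays moved. The work goes in short steps, Python scripts to look and compute and a tool call to move; the robot and the scene stay as the last step left them, time stands still between calls to the robot, and variables do not carry over. Pictures are saved under pics/ and viewed, and the job is handed in when it is done.

Besides the shell and the picture viewer there is one more tool, called after "Request:" as name([rows], argument=value, ...), one row to a line, values as JSON. send_rows: Moves the arm, as the interface text tells. Its arguments: {"type":"object","properties":{"jaw":{"type":"array","items":{"type":"number"}},"dp":{"type":"array","items":{"type":"array","items":{"type":"number"}}},"roll":{"type":"array","items":{"type":"number"}},"squeeze":{"type":"number"}},"required":["jaw","dp","roll"]}

```bash
ls; mkdir -p pics; python3 - <<'E'
from plant import sense, read_camera
import cv2,numpy as np
for n in ["scene","side","wrist"]:
    d=read_camera(n); cv2.imwrite(f"pics/{n}0.png",d["frame"]); np.savez(f"pics/{n}0.npz",**d)
    print(n,d["fov_y"],d["cx"],d["cy"],d["R"].round(3).tolist(),d["t"].round(3))
print(sense())
E
```

```text
pics
scene 56.8636043632067 322.73019239554293 240.14736760138706 [[-0.488, 0.873, -0.009], [0.559, 0.305, -0.771], [-0.67, -0.381, -0.637]] [ 0.224 -0.263  1.423]
side 48.716689239195034 322.0744822335241 230.59736247948996 [[-0.828, -0.561, 0.019], [-0.389, 0.55, -0.739], [0.404, -0.619, -0.673]] [0.474 0.233 1.129]
wrist 67.13215599225124 317.5317570166871 237.76043576343045 [[0.229, -0.973, -0.002], [-0.935, -0.221, 0.276], [-0.269, -0.061, -0.961]] [-0.65  -0.035  0.38 ]
{'time_s': 0.15, 'qpos': array([-8.67507544e+01,  1.40751306e+01,  8.93081912e+01,  6.60571298e-04,
        7.67013580e+01, -9.97652318e+00]), 'joint_velocities': array([-0.01691115, -0.12114979, -0.17197475, -0.00043526, -0.04728927,
       -0.02346688]), 'joint_torque': array([ 7.67666206e-04, -4.29982924e+01, -3.26553369e+01, -1.77439802e-04,
        3.48551534e-03,  3.66932298e-06]), 'tcp_pos': array([ 0.14868142, -0.63231487,  0.21563755]), 'ee_rot': array([-1.79984697e+02,  8.32880458e-02, -7.67743725e+01]), 'wrist_force': array([ 0.34820704, -0.19422287, -0.32556416]), 'wrist_torque': array([-0.03005506, -0.00869536, -0.02110705]), 'finger_gap': 0.9995460504989129}
```

View pics/scene0.png

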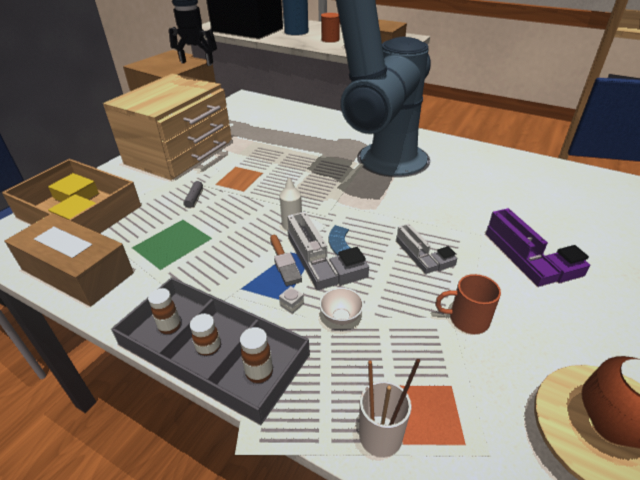

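View pics/side0.png

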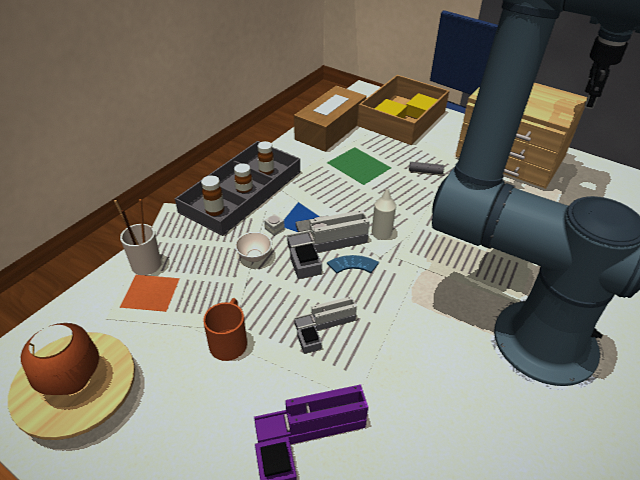

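View pics/wrist0.png

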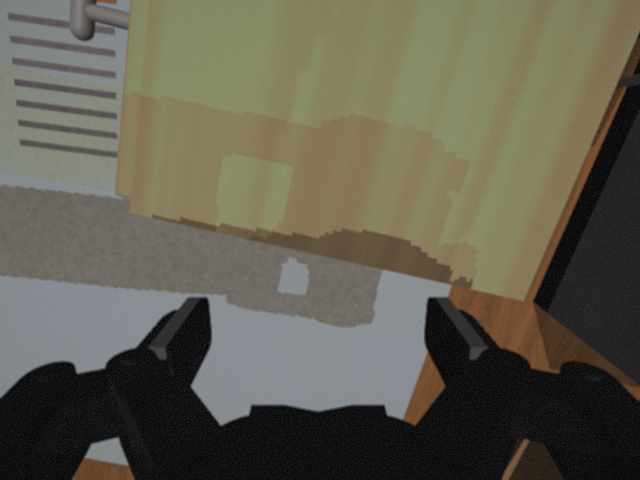

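Three dispensers show in the scene view: grey at (325,250), a smaller grey one at (427,248) and a purple one at (537,245). With the purple one ruled out, the larger grey one at (325,250) is meant, and its neighbours fit too: bottle behind, spare tin, brush, shard and bowl. I'll confirm it in a crop.

```bash
python3 - <<'E'
import cv2,numpy as np
a=cv2.imread("pics/scene0.png")[175:335,220:480]; b=cv2.imread("pics/side0.png")[180:360,220:420]
cv2.imwrite("pics/c1.png",cv2.resize(a,None,fx=3,fy=3,interpolation=cv2.INTER_CUBIC))
cv2.imwrite("pics/c2.png",cv2.resize(b,None,fx=3.3,fy=3.3,interpolation=cv2.INTER_CUBIC))
E
```

```text
(no output)
```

View pics/c1.png

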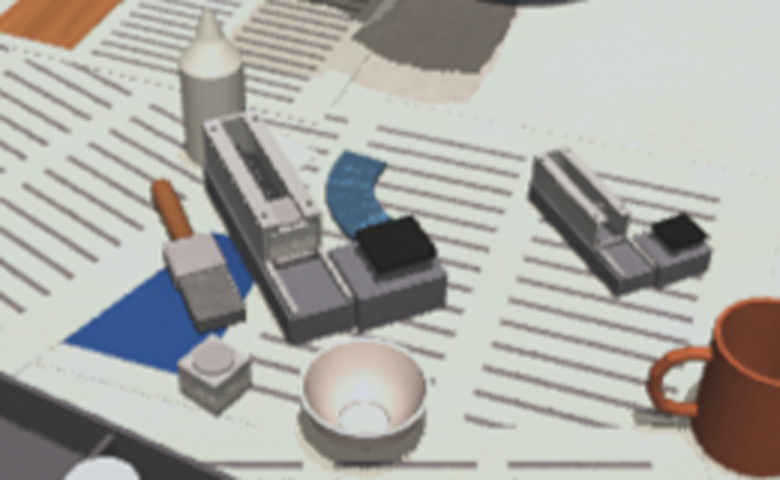

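View pics/c2.png

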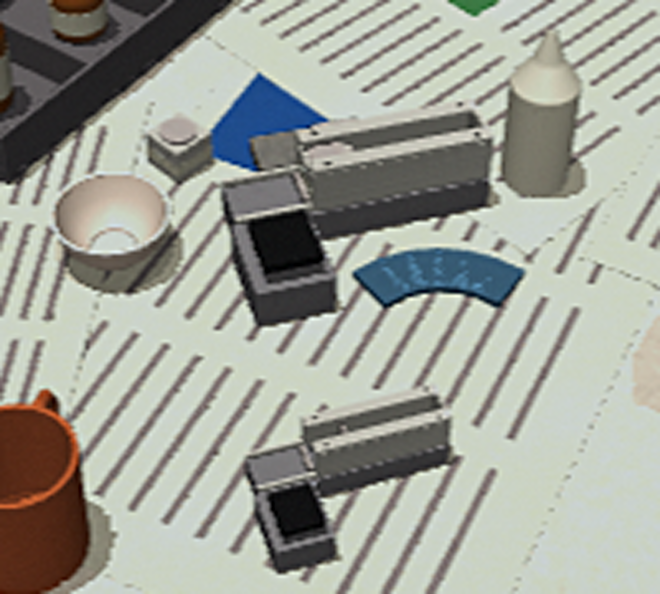

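```bash
cat > h.py <<'E'
import numpy as np,cv2
def load(n): return dict(np.load(f"pics/{n}.npz"))
def cloud(d):
    h,w=d["depth"].shape; f=h/2/np.tan(np.radians(d["fov_y"])/2)
    v,u=np.mgrid[:h,:w]; z=d["depth"]
    P=np.stack([(u-d["cx"])/f*z,(v-d["cy"])/f*z,z],-1)
    return (P-d["t"])@d["R"]
def ray(d,uv,z):
    h=d["depth"].shape[0]; f=h/2/np.tan(np.radians(d["fov_y"])/2)
    r=np.array([(uv[0]-d["cx"])/f,(uv[1]-d["cy"])/f,1])@d["R"]; c=-d["t"]@d["R"]
    return c+r*(z-c[2])/r[2]
E
python3 - <<'E'
from h import *
for n,(x0,y0,x1,y1) in dict(scene0=(280,205,375,295),side0=(280,205,375,285)).items():
    d=load(n); W=cloud(d); m=np.zeros((480,640),bool); m[y0:y1,x0:x1]=1
    m&=d["depth"]>0
    g=d["frame"].max(-1); 
    k=m&(g<50)&(abs(W[...,2]-.056)<.006)
    P=W[k]; r=cv2.minAreaRect((P[:,:2]*1000).astype(np.float32)); print(n,"key",k.sum(),r,np.median(P[:,2]))
    ro=m&(abs(W[...,2]-.07)<.005); P=W[ro]; print(" roof",ro.sum(),cv2.minAreaRect((P[:,:2]*1000).astype(np.float32)),np.median(P[:,2]))
    print(" table", np.median(W[...,2][200:300,360:380]) )
    sh=m&(abs(W[...,2]-.031)<.004);print(" shelf",sh.sum())
E
```

```text
scene0 key 309 ((543.5142822265625, 120.09614562988281), (43.699806213378906, 46.89078903198242), 50.020362854003906) 0.05680732350651925
 roof 627 ((513.7693481445312, -22.709877014160156), (190.61465454101562, 50.99177932739258), 51.68779373168945) 0.07062231846975045
 table 0.001632139063873197
 shelf 796
side0 key 274 ((538.5294799804688, 119.63622283935547), (42.607383728027344, 51.08624267578125), 52.333641052246094) 0.05429886402271131
 roof 512 ((520.1869506835938, -13.215133666992188), (162.1126708984375, 53.25010299682617), 51.28718948364258) 0.06829029652261576
 table 0.0006114844680295934
 shelf 638
```

```bash
python3 - <<'E'
from h import *
K=np.array([.541,.120])
for n,(x0,y0,x1,y1) in dict(scene0=(280,205,375,295),side0=(280,205,375,285)).items():
    d=load(n); W=cloud(d); m=np.zeros((480,640),bool); m[y0:y1,x0:x1]=1
    m&=d["depth"]>0
    a=np.radians(-38.5); X=np.array([np.cos(a),np.sin(a)]);Y=np.array([-X[1],X[0]])
    M=K+.068*X-.034*Y
    L=np.stack([(W[...,:2]-M)@X,(W[...,:2]-M)@Y,W[...,2]],-1)*1000
    ro=m&(abs(L[...,2]-70)<5)&(L[...,1]>-138)&(abs(L[...,0])<45)
    P=L[ro]; print(n,ro.sum(),"roof x",np.percentile(P[:,0],[1,3,97,99]),"y",np.percentile(P[:,1],[1,97,99]), cv2.fitLine(P[:,:2].astype(np.float32),cv2.DIST_HUBER,0,.01,.01).ravel())
    sh=m&(abs(L[...,2]-33)<5)&(L[...,1]>5)&(abs(L[...,0])<30)
    P=L[sh]; print(" shelf x",np.percentile(P[:,0],[1,3,97,99]),"y",np.percentile(P[:,1],[97,99]),np.median(P[:,2]))
    # front edge of roof : full width part
    for z0 in (56,):
        k=m&(d["frame"].max(-1)<50)&(abs(L[...,2]-56)<6); P=L[k]; r=cv2.minAreaRect(P[:,:2].astype(np.float32)); print(" key",r,P[:,:2].min(0),P[:,:2].max(0))
    S=cv2.resize(d["frame"][y0-5:y1+5,x0-5:x1+5],None,fx=7,fy=6,interpolation=cv2.INTER_CUBIC)
    f=240/np.tan(np.radians(d["fov_y"])/2)
    def pr(l):
        w=np.append(M+l[0]*X/1000+l[1]*Y/1000,l[2]/1000); c=d["R"]@w+d["t"]
        return int((c[0]/c[2]*f+d["cx"]-x0+5+.5)*7),int((c[1]/c[2]*f+d["cy"]-y0+5+.5)*6)
    for poly,c in (([(-92,12,56),(-44,12,56),(-44,56,56),(-92,56,56)],(0,255,0)),([(-23,-140,70),(23,-140,70),(23,0,70),(-23,0,70)],(0,0,255)),([(-23,0,36),(23,0,36),(23,58,36),(-23,58,36)],(255,0,255))):
        cv2.polylines(S,[np.array([pr(p) for p in poly])],True,c,1)
    cv2.imwrite(f"pics/o_{n}.png",S)
E
```

```text
scene0 539 roof x [-22.60968115 -22.13216239  23.38388356  23.84902712] y [-137.20489838   -2.29676771   -0.54910968] [  0.07020769  -0.99753237   6.28036    -64.32325   ]
 shelf x [-29.13257736 -27.5321085   25.166097    26.11823496] y [115.13253974 120.23141939] 31.8136882679622
 key ((-66.09214782714844, 35.640464782714844), (43.69979476928711, 46.890769958496094), 88.5204086303711) [-89.92976013  13.9473942 ] [-42.85448312  57.59350288]
side0 480 roof x [-27.32614096 -25.92769817  21.14424391  22.89832781] y [-137.00585665   -6.12311538   -3.63419096] [ 4.1150346e-02  9.9915296e-01 -1.1454015e+01 -7.2594856e+01]
 shelf x [-28.34338331 -25.39621297  21.57377528  22.25978058] y [53.8862798  57.73046819] 30.9206699087307
 key ((-69.7070541381836, 32.1773681640625), (51.086219787597656, 42.60738754272461), 0.833686113357544) [-95.50077551  10.78130422] [-43.94581711  53.75107816]
```

View pics/o_scene0.png

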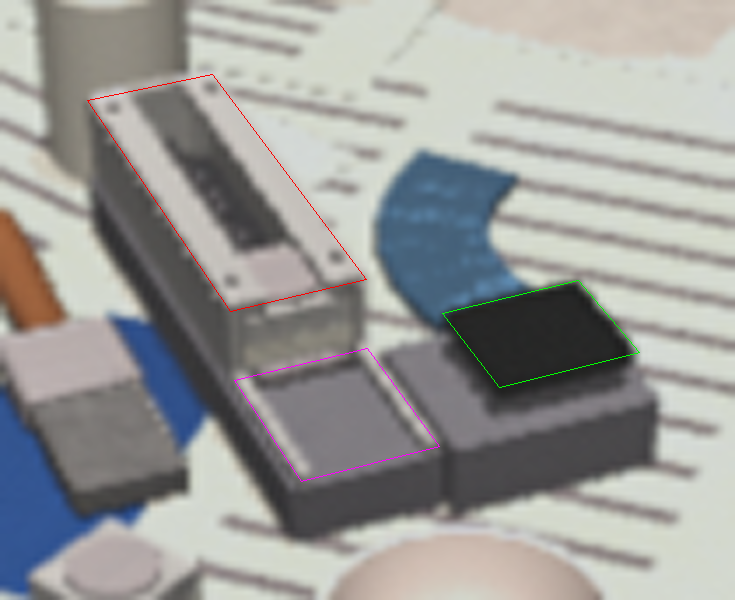

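View pics/o_side0.png

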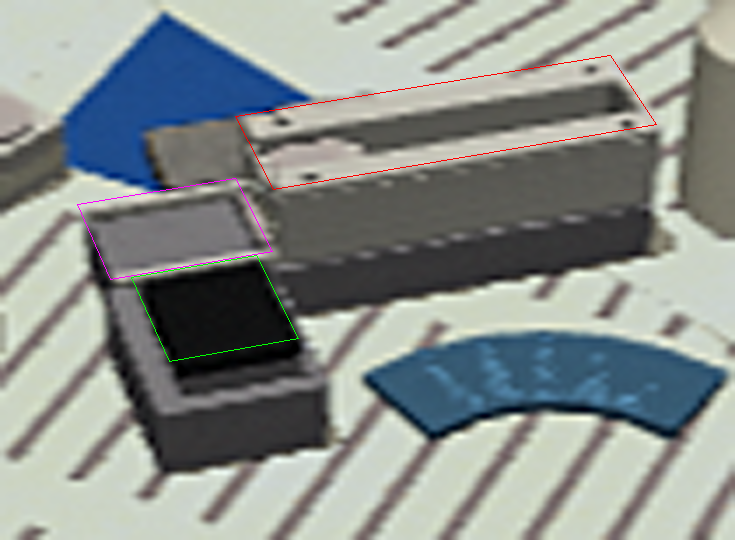

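The dispenser model fits both views. In the crop, the larger grey unit has its key in front of the blue shard and its tin showing in the roof slot. The mouth is at about (0.573, 0.051) with yaw −38.5°. Next I rotate the tool so the jaws lie along the dispenser's x, raise it and travel over.

Request:
send_rows([
  [0,0,-10],
  [0,0,-10],
  [0,0,-10],
  [0,0,-10],
  [0,0,0],
  [0,0,0],
], jaw=[0.2,0.3,0.37,0.37,0.37,0.37], roll=[-0.14,-0.14,-0.14,-0.14,-0.11,0])

```text
time_s: 0.9
tcp_pos: [0.1486, -0.6308, 0.2536]
ee_rot: [-179.7, 0.3, -37.2]
wrist_force: [-0.2, 1.3, -0.4]
finger_gap: 0.631
```

Request:
send_rows([
  [-7,-42,0],
  [-7,-42,0],
  [-7,-42,0],
  [-7,-42,0],
  [-7,-42,0],
  [-7,-42,0],
  [-7,-42,0],
  [-7,-42,0],
  [-7,-42,0],
  [-7,-42,0],
  [-7,-42,0],
  [-7,-42,0],
  [-7,-42,0],
  [-7,-42,0],
  [-7,-42,0],
  [-7,-42,0],
  [-7,-42,0],
  [0,0,0],
], jaw=[0.37,0.37,0.37,0.37,0.37,0.37,0.37,0.37,0.37,0.37,0.37,0.37,0.37,0.37,0.37,0.37,0.37,0.37], roll=[0.02,0,0,0,0,0,0,0,0,0,0,0,0,0,0,0,0,0])

```text
time_s: 3.15
tcp_pos: [0.5179, 0.019, 0.2551]
ee_rot: [-179.6, 0.5, -40.7]
wrist_force: [0.7, -0.0, 0.2]
finger_gap: 0.628
```

```bash
cat >> h.py <<'E'
a=np.radians(-38.5); X=np.array([np.cos(a),np.sin(a)]);Y=np.array([-X[1],X[0]])
M=np.array([.541,.120])+.068*X-.034*Y
def disp(p): return np.array([(p[:2]-M)@X,(p[:2]-M)@Y,p[2]])*1000
E
python3 - <<'E'
from h import *
from plant import sense,read_camera
s=sense(); print(disp(s["tcp_pos"]),s["ee_rot"],s["finger_gap"])
for n in ["wrist","scene"]:
    d=read_camera(n); cv2.imwrite(f"pics/{n}1.png",d["frame"]); np.savez(f"pics/{n}1.npz",**d)
E
```

```text
[-23.18571026 -59.4582053  255.13490239] [-179.55776593    0.45300457  -40.70332126] 0.6277124305323627
```

View pics/wrist1.png

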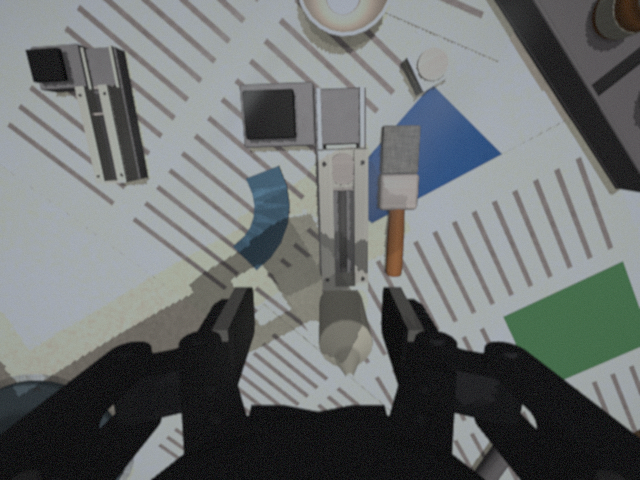

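View pics/scene1.png

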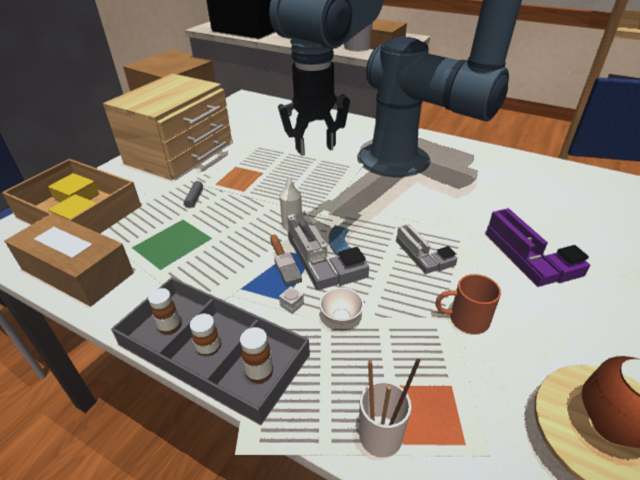

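The wrist view is clear: key at (270,113), shelf at (340,117), tin lid seen in the slot at (343,168). I'll use it to refine the dispenser pose and the finger geometry.

```bash
python3 - <<'E'
from h import *
d=load("wrist1"); W=cloud(d); g=d["frame"].max(-1)
L=np.stack([(W[...,:2]-M)@X,(W[...,:2]-M)@Y,W[...,2]],-1)*1000
m=np.zeros((480,640),bool); m[70:290,235:372]=1; m&=d["depth"]>0
k=m&(g<50)&(abs(L[...,2]-56)<7); P=L[k]; print("key",cv2.minAreaRect(P[:,:2].astype(np.float32)),np.median(P[:,2]))
ro=m&(abs(L[...,2]-70)<5)&(L[...,1]>-138)&(abs(L[...,0])<40); P=L[ro]
print("roof",np.percentile(P[:,0],[1,99]),np.percentile(P[:,1],[1,99]),np.median(P[:,2]),cv2.minAreaRect(P[:,:2].astype(np.float32)))
sh=m&(abs(L[...,2]-33)<6)&(L[...,1]>2)&(abs(L[...,0])<24);P=L[sh]
print("shelf",cv2.minAreaRect(P[:,:2].astype(np.float32)),np.median(P[:,2]))
# fingers in tool frame
from plant import sense
s=sense()
from scipy.spatial.transform import Rotation as Ro
R=Ro.from_euler("xyz",s["ee_rot"],degrees=True).as_matrix()
T=(W-s["tcp_pos"])@R*1000
f=(d["depth"]>0)&(W[...,2]>.2)
for sg in (-1,1):
    P=T[f&(T[...,0]*sg>0)&(T[...,2]>-20)]
    print(sg,len(P),P.min(0),P.max(0)); 
    Q=P[P[:,2]>P[:,2].max()-4]; print("  tip",Q.min(0),Q.max(0))
E
```

```text
key ((-44.98951721191406, -40.129356384277344), (54.07571792602539, 187.6515350341797), 15.779712677001953) 56.33906813471124
roof [-21.13705911  24.39660876] [-137.51242477   -2.91197841] 70.25884897770715 ((1.5678577423095703, -69.84760284423828), (136.29530334472656, 46.058109283447266), 89.86573791503906)
shelf ((-0.07787895202636719, 29.2259578704834), (54.40482711791992, 47.941741943359375), 89.77145385742188) 30.547641885783683
-1 19 [-26.63764871  -9.21607244 -19.98573634] [-26.20088813   4.50371536 -17.90067447]
  tip [-26.63764871  -9.21607244 -19.98573634] [-26.20088813   4.50371536 -17.90067447]
1 18 [ 27.40886857  -9.22362187 -19.94663078] [ 27.62705661   2.83007573 -18.38855298]
  tip [ 27.40886857  -9.22362187 -19.94663078] [ 27.62705661   2.83007573 -18.38855298]
```

Request:
send_rows([
  [-4,-35,0],
  [-4,-35,0],
  [-4,-34,0],
  [0,0,40],
  [0,0,40],
  [0,0,40],
  [0,0,0],
], jaw=[0.37,0.37,0.37,0.37,0.37,0.37,0.37], roll=[-0.02,-0.02,0,0,0,0,0])

```text
time_s: 4.12
tcp_pos: [0.5753, 0.0989, 0.1342]
ee_rot: [-179.6, 0.3, -39.6]
wrist_force: [-0.3, -1.1, 0.8]
finger_gap: 0.628
```

```bash
python3 - <<'E'
from h import *
from plant import sense,read_camera
s=sense(); print(disp(s["tcp_pos"]),s["ee_rot"],s["finger_gap"],s["wrist_force"])
for n in ["side","scene"]:
    d=read_camera(n); cv2.imwrite(f"pics/{n}2.png",cv2.resize(d["frame"][150:310,240:440],None,fx=4,fy=3.7)); np.savez(f"pics/{n}2.npz",**d)
E
```

```text
[-28.01509113  38.88825794 134.20919747] [-179.60018446    0.25351733  -39.55884638] 0.627812258992482 [-0.26315045 -1.14108701  0.76488193]
```

View pics/side2.png

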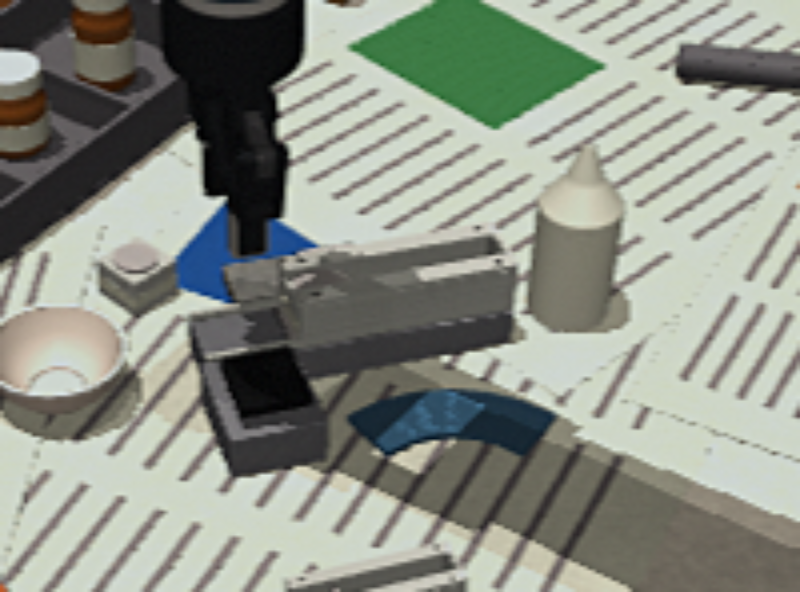

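View pics/scene2.png

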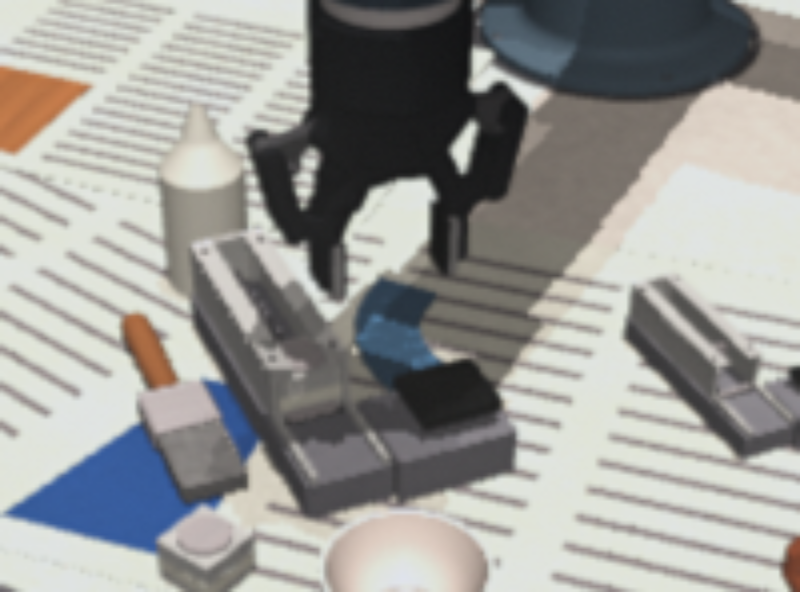

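Request:
send_rows([
  [-5,-7,0],
  [-1,-1,0],
  [0,0,20],
  [0,0,18],
  [0,0,0],
], jaw=[0.37,0.37,0.37,0.37,0.37], roll=[-0.02,0,0,0,0])

```text
time_s: 4.85
tcp_pos: [0.5826, 0.1099, 0.1035]
ee_rot: [-179.0, -0.5, -38.3]
wrist_force: [0.8, -0.3, -0.0]
finger_gap: 0.623
```

```bash
python3 - <<'E'
from h import *
from plant import sense,read_camera
s=sense(); print(disp(s["tcp_pos"]),s["ee_rot"],s["finger_gap"],s["wrist_force"])
for n in ["side","scene"]:
    d=read_camera(n); cv2.imwrite(f"pics/{n}3.png",cv2.resize(d["frame"][180:310,260:400],None,fx=5,fy=4.5)); np.savez(f"pics/{n}3.npz",**d)
E
```

```text
[-29.18046145  51.94482211 103.54745885] [-179.00487844   -0.52702966  -38.33368421] 0.6233471248331854 [ 0.75658557 -0.28700962 -0.02909892]
```

View pics/side3.png

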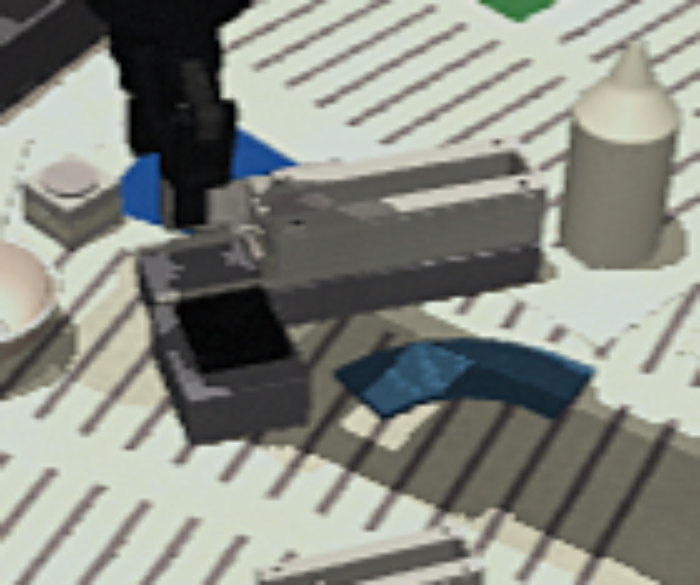

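View pics/scene3.png

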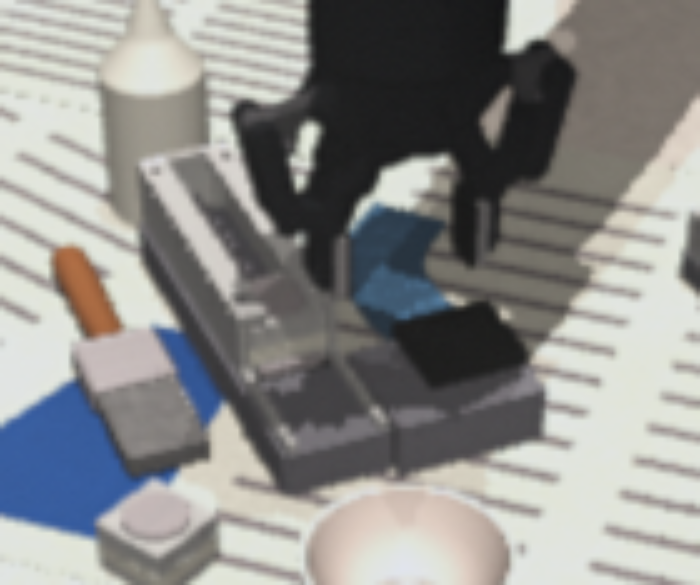

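Request:
send_rows([
  [-4,7,0],
  [0,0,8],
  [0,0,0],
], jaw=[0.37,0.37,0.37], roll=[0,0,0])

```text
time_s: 5.32
tcp_pos: [0.5765, 0.1065, 0.0977]
ee_rot: [-178.8, -0.7, -38.3]
wrist_force: [-0.6, 0.2, -0.5]
finger_gap: 0.627
```

```bash
cat > look.py <<'E'
import sys
from h import *
from plant import sense,read_camera
i=sys.argv[1]
s=sense(); print(s["time_s"],disp(s["tcp_pos"]).round(1),s["ee_rot"].round(2),s["finger_gap"].round(3),s["wrist_force"].round(2))
for n in ["side","scene"]:
    d=read_camera(n); cv2.imwrite(f"pics/{n}{i}.png",cv2.resize(d["frame"][180:310,260:400],None,fx=5,fy=4.5)); np.savez(f"pics/{n}{i}.npz",**d)
    W=cloud(d); L=np.stack([(W[...,:2]-M)@X,(W[...,:2]-M)@Y,W[...,2]],-1)*1000
    t=disp(s["tcp_pos"]); 
    k=(d["depth"]>0)&(abs(L[...,0]-t[0])<60)&(abs(L[...,1]-t[1])<22)&(L[...,2]>59)&(L[...,2]<t[2]+5)&(L[...,1]>8)
    for sg in (-1,1):
        P=L[k&((L[...,0]-t[0])*sg>0)]
        if len(P): print(n,sg,len(P),"min",np.percentile(P,2,axis=0).round(1),"max",np.percentile(P,98,axis=0).round(1))
s=sense(); print(s["time_s"],disp(s["tcp_pos"]).round(1),s["ee_rot"].round(2))
E
python3 look.py 4
```

```text
Traceback (most recent call last):
  File "look.py", line 5, in <module>
    s=sense(); print(s["time_s"],disp(s["tcp_pos"]).round(1),s["ee_rot"].round(2),s["finger_gap"].round(3),s["wrist_force"].round(2))
                                                                                  ^^^^^^^^^^^^^^^^^^^^^
AttributeError: 'float' object has no attribute 'round'
```

```bash
sed -i 's/s\["finger_gap"\].round(3)/round(s["finger_gap"],3)/' look.py; python3 look.py 4
```

```text
5.325 [-31.8  45.6  97.7] [-178.84   -0.74  -38.35] 0.627 [-0.57  0.2  -0.51]
scene -1 10 min [-81.3  24.5  59.1] max [-51.2  52.3  60.5]
5.425 [-31.4  46.   98.4] [-178.79   -0.8   -38.34]
```

```bash
python3 - <<'E'
from h import *
for n in ["scene","side"]:
    d=load(n+"4"); W=cloud(d); L=np.stack([(W[...,:2]-M)@X,(W[...,:2]-M)@Y,W[...,2]],-1)*1000
    k=(d["depth"]>0)&(abs(L[...,0]+32)<60)&(abs(L[...,1]-46)<40)&(L[...,2]>60)&(L[...,2]<150)
    v,u=np.nonzero(k); P=L[k]
    o=np.argsort(P[:,2])[::max(1,len(P)//25)]
    for i in o: print(n,u[i],v[i],P[i].round(0))
    dep=d["depth"]; c=dep[210:270,300:370]; print((c==0).mean())
E
```

```text
scene 361 257 [-82.  53.  61.]
scene 353 239 [-59.  54. 120.]
scene 352 237 [-58.  51. 123.]
scene 350 234 [-58.  42. 124.]
scene 351 234 [-59.  44. 126.]
scene 358 234 [-72.  52. 128.]
scene 325 243 [  3.  53. 129.]
scene 328 243 [ -2.  57. 130.]
scene 321 240 [  8.  43. 130.]
scene 324 242 [  6.  54. 132.]
scene 328 242 [ -1.  58. 134.]
scene 352 232 [-59.  49. 135.]
scene 353 233 [-59.  54. 136.]
scene 358 231 [-71.  53. 137.]
scene 321 237 [  8.  43. 138.]
scene 327 240 [  1.  58. 139.]
scene 323 240 [  8.  55. 140.]
scene 353 231 [-59.  54. 141.]
scene 329 238 [ -4.  57. 143.]
scene 326 237 [  1.  54. 144.]
scene 359 228 [-72.  54. 145.]
scene 323 237 [  7.  53. 146.]
scene 359 227 [-72.  53. 147.]
scene 353 228 [-59.  52. 147.]
scene 325 235 [  3.  52. 149.]
scene 326 234 [  0.  52. 150.]
0.0030952380952380953
side 292 216 [ -4.  47. 113.]
side 297 233 [-67.  52. 116.]
side 293 215 [ -6.  45. 117.]
side 305 230 [-67.  34. 121.]
side 302 232 [-72.  42. 121.]
side 291 214 [ -7.  50. 123.]
side 290 214 [ -7.  53. 123.]
side 296 230 [-65.  54. 124.]
side 298 231 [-72.  51. 126.]
side 289 213 [ -8.  55. 127.]
side 300 231 [-75.  47. 128.]
side 304 230 [-76.  38. 129.]
side 289 211 [ -4.  54. 130.]
side 303 228 [-71.  39. 132.]
side 302 229 [-75.  43. 132.]
side 297 228 [-69.  53. 133.]
side 304 228 [-74.  38. 134.]
side 292 210 [ -8.  48. 135.]
side 289 210 [ -7.  55. 136.]
side 300 228 [-76.  48. 137.]
side 297 225 [-65.  52. 138.]
side 302 226 [-73.  42. 140.]
side 289 208 [ -6.  54. 141.]
side 296 207 [ -8.  38. 142.]
side 302 225 [-73.  42. 143.]
side 290 207 [ -7.  52. 144.]
side 296 206 [ -8.  38. 145.]
side 297 223 [-68.  52. 147.]
side 296 222 [-67.  54. 150.]
0.004285714285714286
```

View pics/scene4.png

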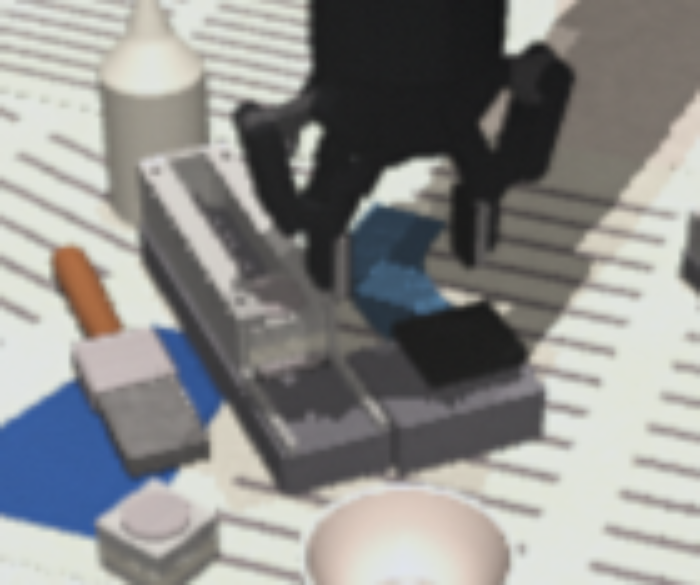

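View pics/side4.png

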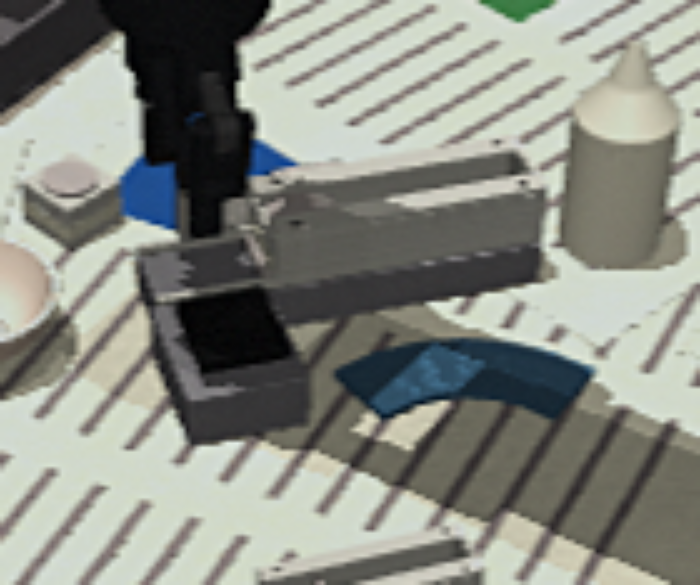

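Depth from both cameras puts the fingertips near z ≈ 115 with the TCP at 98. That is about 18 mm behind the TCP, where the notes say 19 mm ahead. In x and y they are where I want them: A at x ≈ −66, B at x ≈ 0, y from 34 to 55. I'll descend in stages, checking drift and force.

Request:
send_rows([
  [-1,0,8],
  [0,0,8],
  [0,0,8],
  [0,0,0],
], jaw=[0.37,0.37,0.37,0.37], roll=[0,0,0,0])

```text
time_s: 5.92
tcp_pos: [0.5768, 0.1075, 0.0724]
ee_rot: [-178.8, -0.8, -38.3]
wrist_force: [-0.5, 0.1, 0.5]
finger_gap: 0.626
```

```bash
python3 look.py 5
```

```text
5.925 [-32.2  46.5  72.4] [-178.81   -0.78  -38.34] 0.626 [-0.49  0.13  0.54]
side -1 3 min [-77.2  31.7  59.1] max [-59.4  39.1  59.9]
scene -1 14 min [-87.9  28.4  59.1] max [-43.6  56.6  60.3]
6.025 [-31.6  47.   73.4] [-178.75   -0.86  -38.34]
```

View pics/scene5.png

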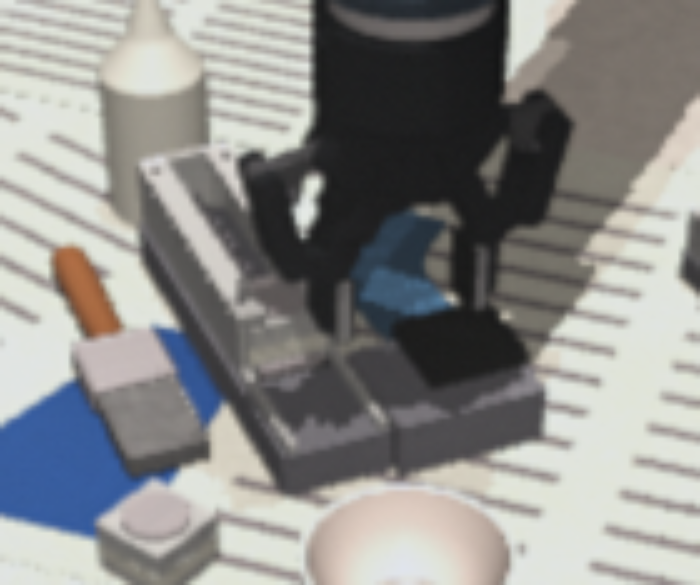

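View pics/side5.png

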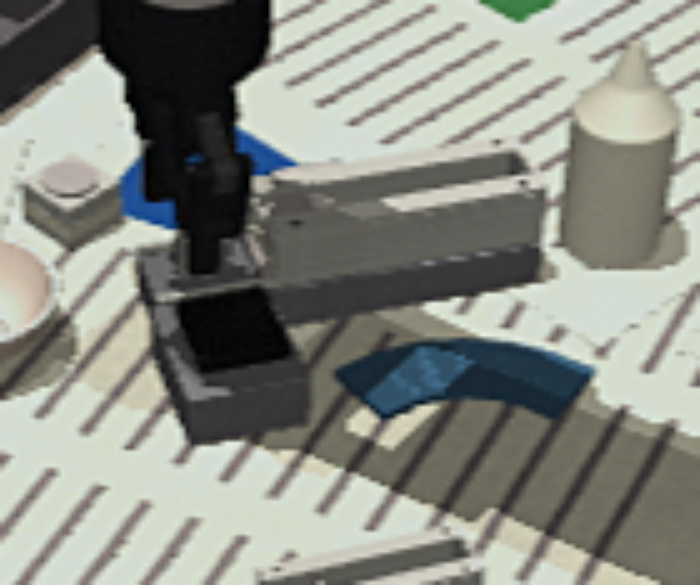

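Request:
send_rows([
  [-1,2,8],
  [0,0,8],
  [0,0,6],
], jaw=[0.37,0.37,0.37], roll=[0,0,0])

```text
time_s: 6.4
tcp_pos: [0.5767, 0.1067, 0.0509]
ee_rot: [-178.7, -1.0, -38.3]
wrist_force: [-0.4, -0.4, -0.1]
finger_gap: 0.632
```

```bash
python3 look.py 6
```

```text
6.4 [-31.8  45.8  50.9] [-178.68   -0.95  -38.34] 0.632 [-0.41 -0.39 -0.08]
6.5 [-32.3  45.4  50.4] [-178.74   -0.88  -38.34]
```

View pics/scene6.png

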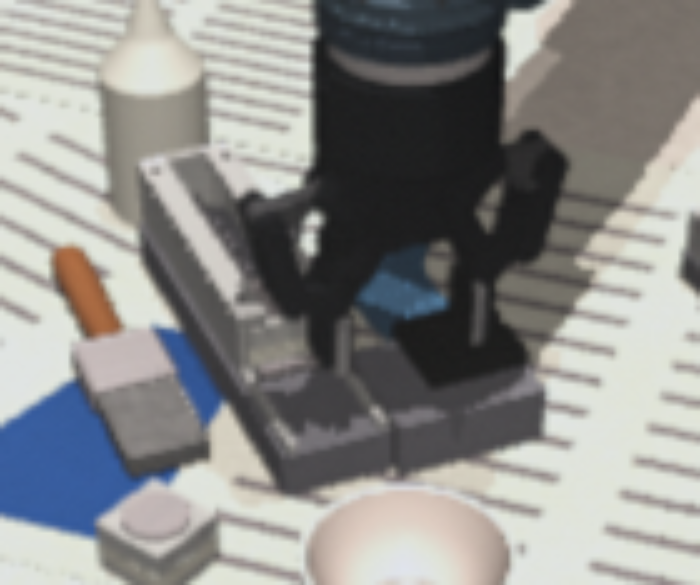

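View pics/side6.png

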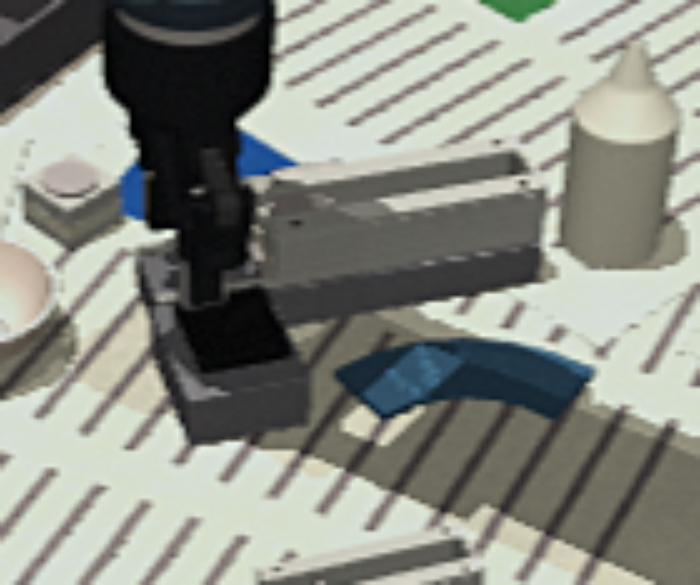

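Request:
send_rows([
  [0,0,7],
  [0,0,4],
], jaw=[0.37,0.37], roll=[0,0])

```text
time_s: 6.75
tcp_pos: [0.5768, 0.1068, 0.0392]
ee_rot: [-178.7, -0.9, -38.3]
wrist_force: [-0.1, -0.3, -0.2]
finger_gap: 0.631
```

Request:
send_rows([
  [0,0,5],
  [0,0,5],
  [0,0,4],
], jaw=[0.37,0.37,0.37], roll=[0,0,0])

```text
time_s: 7.12
tcp_pos: [0.5774, 0.1071, 0.0268]
ee_rot: [-178.8, -0.8, -38.3]
wrist_force: [-11.9, -0.2, 31.4]
finger_gap: 0.629
```

```bash
python3 look.py 7
```

```text
7.125 [-31.5  46.6  26.8] [-178.76   -0.81  -38.31] 0.629 [-11.9   -0.22  31.37]
7.225 [-31.5  46.5  27.3] [-178.8    -0.81  -38.28]
```

View pics/scene7.png

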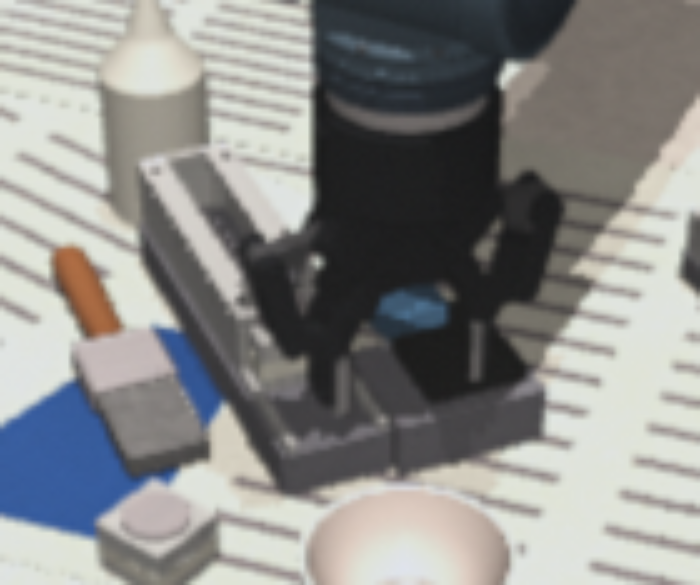

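View pics/side7.png

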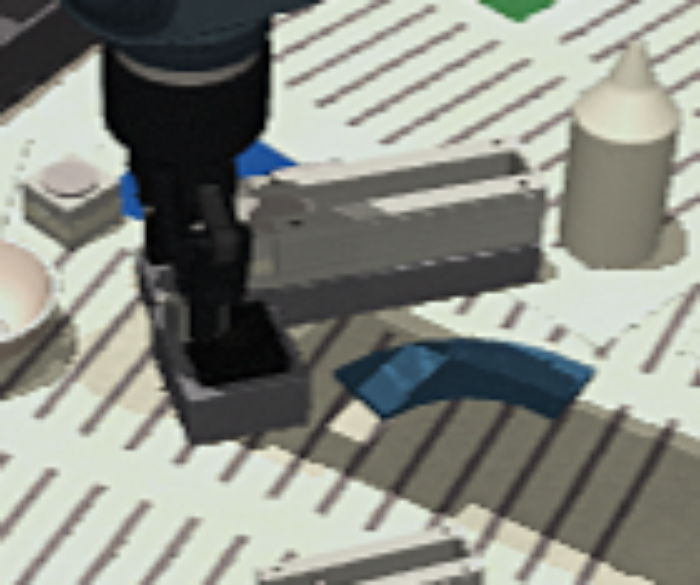

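Request:
send_rows([
  [0,0,2],
  [0,0,2],
  [0,0,2],
  [0,0,2],
], jaw=[0.37,0.37,0.37,0.37], roll=[0,0,0,0])

```text
time_s: 7.72
tcp_pos: [0.5773, 0.1071, 0.0272]
ee_rot: [-179.1, -0.5, -38.1]
wrist_force: [-7.9, -1.4, 16.2]
finger_gap: 0.629
```

```bash
python3 look.py 8
```

```text
7.725 [-31.6  46.5  27.2] [-179.11   -0.51  -38.09] 0.629 [-7.93 -1.42 16.22]
7.825 [-31.6  46.5  27.2] [-179.12   -0.51  -38.08]
```

View pics/scene8.png

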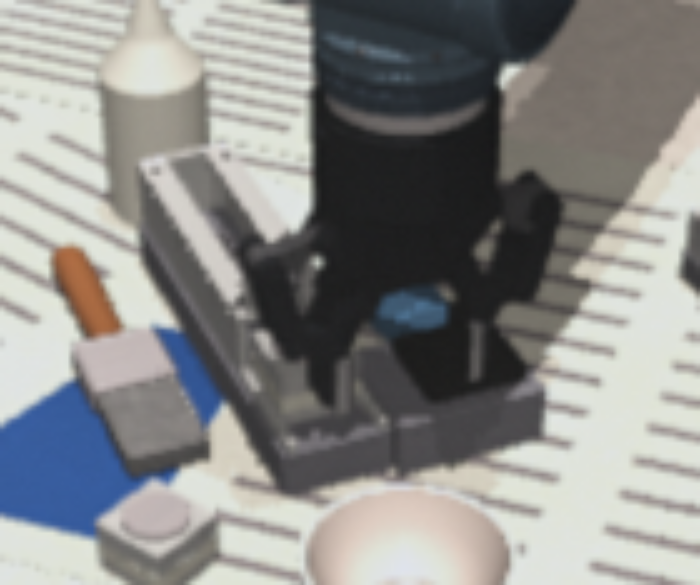

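View pics/side8.png

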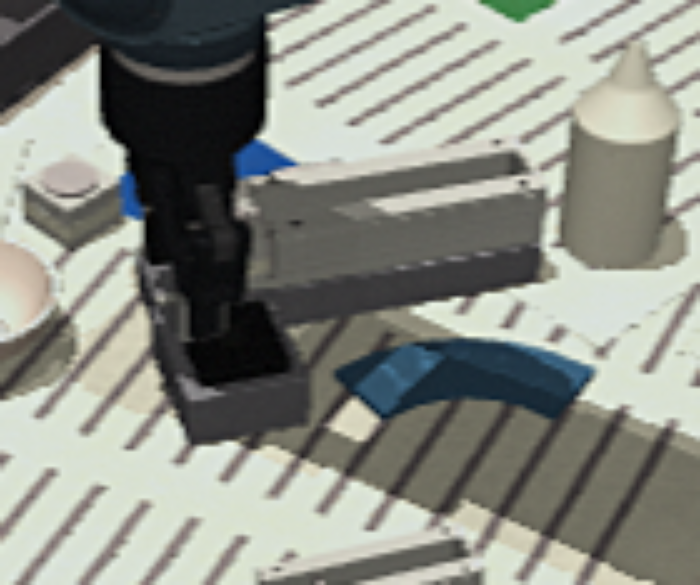

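Request:
send_rows([
  [0,0,2],
  [0,0,2],
  [0,0,2],
  [0,0,2],
  [0,0,2],
  [0,0,2],
  [0,0,2],
  [0,0,2],
], jaw=[0.37,0.37,0.37,0.37,0.37,0.37,0.37,0.37], roll=[0,0,0,0,0,0,0,0])

```text
time_s: 8.82
tcp_pos: [0.5771, 0.1072, 0.0269]
ee_rot: [-179.7, 0.0, -37.6]
wrist_force: [-7.8, -0.8, 16.7]
finger_gap: 0.633
```

```bash
python3 look.py 9; python3 - <<'E'
from h import *
from plant import read_camera,sense
d=read_camera("wrist"); cv2.imwrite("pics/w9.png",d["frame"])
a=load("scene8")["frame"].astype(int);b=load("scene9")["frame"].astype(int)
print("change",(abs(a-b).max(-1)[180:310,260:400]>40).sum())
for n in("scene9","side9"):
    d=load(n);W=cloud(d);L=np.stack([(W[...,:2]-M)@X,(W[...,:2]-M)@Y,W[...,2]],-1)*1000
    k=(d["depth"]>0)&(abs(L[...,0])<20)&(L[...,1]>3)&(L[...,1]<36)&(L[...,2]>45)&(L[...,2]<70)&(d["frame"].max(-1)>60)
    P=L[k];print(n,len(P),P[:,1].min() if len(P) else 0,P[:,1].max() if len(P) else 0,np.percentile(P,[5,50,95],axis=0).round(1).tolist() if len(P) else "")
E
```

```text
8.825 [-31.8  46.5  26.9] [-1.7973e+02  4.0000e-02 -3.7620e+01] 0.633 [-7.84 -0.77 16.67]
8.925 [-31.8  46.5  26.9] [-1.7973e+02  4.0000e-02 -3.7620e+01]
change 142
scene9 69 3.1493467250764966 35.87196880411662 [[6.4, 5.1, 47.1], [17.5, 22.8, 60.5], [19.0, 35.3, 64.2]]
side9 24 3.4778724882836016 32.268787798693516 [[-18.3, 3.7, 47.4], [-2.9, 5.8, 60.9], [11.3, 9.0, 63.9]]
```

View pics/scene9.png

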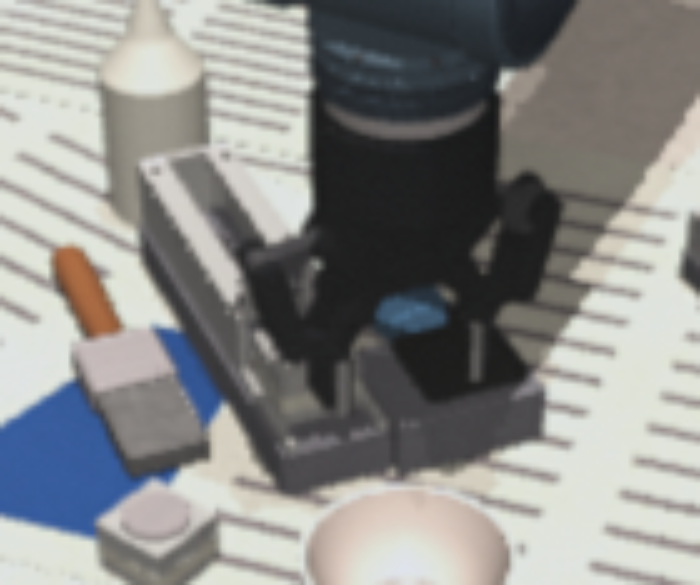

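View pics/w9.png

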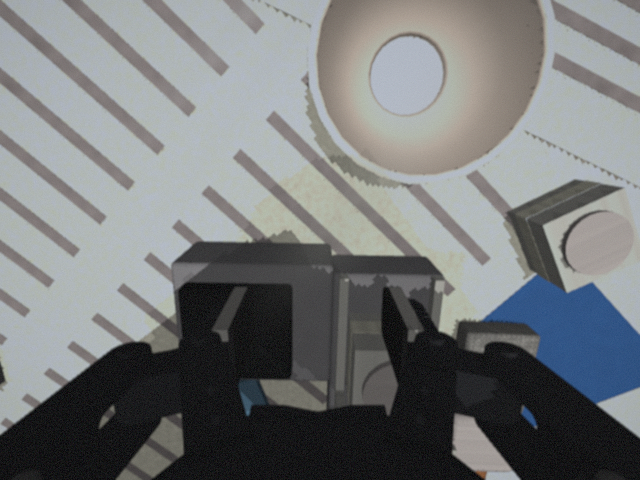

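```bash
python3 - <<'E'
from h import *
from plant import read_camera,sense
d=read_camera("wrist"); np.savez("pics/w10.npz",**d)
cv2.imwrite("pics/w10.png",cv2.resize(d["frame"][240:420,300:480],None,fx=3.3,fy=3.3,interpolation=cv2.INTER_CUBIC))
W=cloud(d);L=np.stack([(W[...,:2]-M)@X,(W[...,:2]-M)@Y,W[...,2]],-1)*1000
for u in (358,375):
  for v in range(290,402,6): print(u,v,L[v,u].round(0),d["frame"][v,u])
print(sense()["time_s"])
E
```

```text
358 290 [-12.  48.  30.] [71 71 69]
358 296 [-12.  45.  30.] [71 73 71]
358 302 [-11.  41.  29.] [70 68 69]
358 308 [-11.  39.  31.] [72 70 72]
358 314 [-11.  36.  32.] [67 71 69]
358 320 [-12.  36.  38.] [70 72 72]
358 326 [-13.  36.  43.] [77 84 86]
358 332 [-13.  36.  48.] [88 95 95]
358 338 [-14.  37.  54.] [69 70 71]
358 344 [-14.  36.  57.] [74 76 76]
358 350 [-14.  36.  61.] [84 88 88]
358 356 [-14.  34.  62.] [ 96 101 101]
358 362 [-14.  31.  61.] [ 99 100 102]
358 368 [-14.  28.  62.] [ 97 101 102]
358 374 [-14.  25.  61.] [ 96  99 100]
358 380 [-14.  23.  61.] [101 105 106]
358 386 [-14.  20.  61.] [101 103 104]
358 392 [-14.  17.  61.] [ 96 100 101]
358 398 [-13.  14.  61.] [94 98 97]
375 290 [-4. 48. 30.] [73 71 70]
375 296 [-4. 45. 30.] [66 66 67]
375 302 [-3. 42. 30.] [78 77 75]
375 308 [-3. 39. 30.] [71 71 71]
375 314 [-3. 36. 31.] [69 71 72]
375 320 [-5. 37. 39.] [71 74 74]
375 326 [-5. 37. 44.] [80 88 87]
375 332 [-6. 37. 48.] [84 90 89]
375 338 [-6. 36. 52.] [67 67 69]
375 344 [-7. 36. 57.] [68 70 69]
375 350 [-8. 36. 61.] [76 79 78]
375 356 [-8. 34. 61.] [ 97  99 101]
375 362 [-8. 32. 62.] [ 95 100 100]
375 368 [-8. 30. 64.] [63 65 68]
375 374 [-8. 27. 64.] [86 88 92]
375 380 [-8. 25. 64.] [88 93 93]
375 386 [-8. 22. 64.] [90 92 94]
375 392 [-7. 19. 64.] [88 89 93]
375 398 [-7. 17. 64.] [85 88 91]
9.025
```

View pics/w10.png

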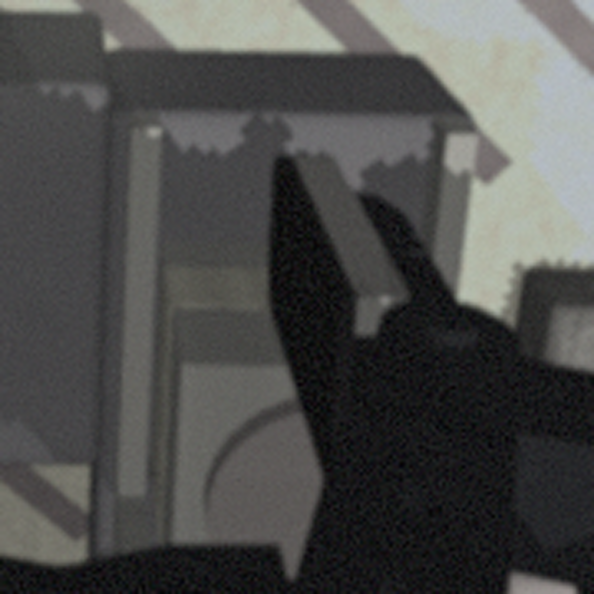

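The tin's front face measures y ≈ 36 mm, right against finger B's rear face at 35.5 mm. That puts its centre at about 18 mm. It is upright and on the shelf, the key is bottomed at about 16 N, and the pose is steady. Handing in.

```bash
python3 - <<'E'
from h import *
from plant import sense,job_done
s=sense();print(disp(s["tcp_pos"]),s["wrist_force"]);print(job_done())
s=sense();print(s["time_s"],disp(s["tcp_pos"]),s["wrist_force"])
E
```

```text
[-31.74646186  46.48687643  26.91678392] [-8.61500364 -1.66569554 16.26211791]
the job is handed in; nothing more can be done
None
the job is handed in; nothing more can be done
```

I pressed the key of the larger grey dispenser all the way down with one finger. The other finger stopped the tin on the shelf, and I handed the job in at about 9 s with both still held. The hand-in gives no verdict, and the arm couldn't be read afterwards, so these are my last checks before it:

- **Key:** the finger was pressing on it with about 16 N and it looked fully down. I could not read its travel directly.
- **Tin:** its front face was at y ≈ 36 mm, right against the finger's rear face at 35.5 mm. That puts its centre about 18 mm past the mouth. It was upright, its top was at z ≈ 62–64 mm, and the scene view barely changed over the last second.
- **Tin contact force:** I could not measure this separately. I took it from the tin resting against the finger while the spring keeps pushing.
- **Other things:** nothing looked disturbed in the last close views. I did not measure this, and the mug and epoxy tube were outside those views.

Two readings did not match what I expected:

- **Fingertips:** the cameras showed them about 18 mm behind the reported TCP height, where the notes say 19 mm ahead. I followed the cameras, and the key force came on at the height they predicted.
- **Side force:** there was a steady sideways force of about 8 N at the wrist, probably friction on the key.

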